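# Roll the tray carriage's front wheel into its fork

### The arm

A 6-joint arm with a two-finger parallel gripper is mounted at the origin on the work surface. World frame = base frame: x ahead of the robot, y to its left, z up, the work surface at z = 0. Lengths are in m, angles in rad, forces in N, time in s.
With the tool pointing down it reaches from about 0.25 to 0.775 m from the base axis. Payload 8.9 kg.
Tool frame: the origin (TCP) lies at the very end of the fingers, on their centre line; the grasp point (between the pads) lies 19 mm behind it (robot.tcp_to_grasp is the distance from the TCP to the grasp point, in m); z points along the fingers, y is the line along which they close (so a half turn about z gives the same grasp; the last joint's range is limited). The gripper opens to 85 mm and grips with 20 to 120 N. Pads are 22 mm wide; open, the fingers measure 114 mm over their backs; the gripper's body (76 mm by 85 mm) begins 54 mm behind the grasp point. The pads swing forward as they close: fully open they stand 13 mm farther back than shut.
Start: joints at [1.029, 0.291, -0.153, 1.127, 0, 1.431], TCP at [0.206, 0.483, 0.2] pointing down, gripper open.
Joint ranges: [-2.52, 2.52], [-0.91, 1.74], [-1.3, 1.37], [-1.96, 2.02], [-1.52, 1.47], [-3.14, 3.14]. Speed limits (rad/s): [2.22, 2.22, 2.79, 3.14, 3.14, 3.14].

### API

Orientations are given as a unit quaternion [x, y, z, w].
In Python, from workcell import robot gives the robot as it stands. The module is installed in compiled form; this text tells all that it offers.
- The arm moves only by the shell command python3 -m crank 'ROWS' [OPENING] [FORCE]. ROWS is JSON, a list of rows, each a list of 2 entries, a list of its own where there are three numbers: the shift along the world's x, y, z in mm, then the turn about the world's z in degrees. A call has exactly 8 rows; each row is the pose to reach, as a shift and turn from the pose commanded when the call began; what a row does not reach only later rows make up. A row lasts 1/10 s, in which the tool goes at most 50 mm and 8.59 degrees, less where a joint would pass 70% of its speed; a pose out of reach is approached as far as the arm can. A call with a gripper value outside its range is refused whole. OPENING is the opening, from 0 (shut) to 1 (fully open), set as the call begins (- or left out, the last holds). The fingers move at their own pace and stop on an object; FORCE is the grip in N (left out, the last holds). Time passes only in rows, so rows that repeat a pose let the fingers close, or fill a call up. It gives the time, the measured TCP pose, the force, the opening and the grip force at its end, in the units of the state.
- robot.get_state(): the state, without advancing time (a new reading comes with each control period).
- robot.grab_frame(name): name is "scene" or "top"; returns a dict with "image" (480x640x3 uint8, blue, green, red), "fx", "fy", "cx", "cy" (pixels), "rvec" (rotation vector, rad) and "tvec" (3), from world to camera coordinates, as OpenCV has them. Camera axes: x right, y down, z forward; pixel columns grow to the right and rows downward; lengths in m; the calibration is good to about 2 mm. A picture is of the moment at which its call begins. There is no depth.
- robot.sign_off(): hands the job in; it is judged then, once.
Trained networks look in a picture, given as the dict that the camera call returned (one of the last four; its "shot" number tells which), for a name from the list of things; names that differ only in an ending like _2 or _b are one class to them, and where a whole thing is asked for, a point or a joint stands for the part that bears it (a point fixed in the world has none). Each returns a list of dicts, best first, with "confidence" (0 to 1); they miss things now and then, are a little off and sometimes report something else, mostly with a low value. They report only what shows in the picture. A call takes as long as a camera call.
- robot.look_for(picture, query): "at" ([x, y, z] in m, in world coordinates, good to about 4 mm: the middle of the surface that is visible of it).
The state is a dict: "time": time; "q": joint angles; "dq": joint speeds; "tau": joint torques, N m; "eef_pos": TCP position; "eef_rot": TCP orientation; "force": force on the tool from outside, world axes, zero at the start; "wrist_torque": the same for the moment, N m; "gripper_width": finger opening in m; "grasp_force": force on a finger pad.
Only numpy, scipy, OpenCV 4.12 (cv2) and the standard library are available. Lean on these libraries where they do the work, as an engineer would, in place of code of your own. Each camera call takes 0.05 s, during which the arm holds its last target. There are 200 camera calls.

### The job

Refit the front wheel of the colour-tray carriage: roll the loose wheel along the table on its rim, without lifting it, dragging it or letting it fall over, and steer it straight into the open fork. Push the axle along the slots, under the yellow spring keeper, until you feel it come up firmly against the stops and the keeper has dropped shut in front of it; a steady hand push is enough, do not ram the stops. Then let go, leaving the wheel upright and the other things on the table alone.

Things in the scene. Friction and masses are not known exactly. Their poses are not given: they have to be found in the camera images.
- wheel: Loose wheel standing on its rim: dark tyre 80 mm in diameter, 22 mm wide, white centre, turning freely on a steel through-axle 12 mm thick and 60 mm long, bare for 19 mm each side. Pinch the flat axle ends from above (60 mm apart): the tyre still turns. About 0.4 kg. Origin: wheel centre, 40 mm above the table when standing. x along the axle, either way; y, z turn with the axle
- wheel_mark (a point): Frame of the tyre, also at the wheel's centre: its z axis points from the hub to the red paint mark on the tyre (about at the top at the start) and goes round as the wheel rolls; x along the axle
- trolley: Three-wheeled colour-tray carriage, blue frame, immovable on wooden props. Origin on the table under the axle's mean home place; z up, y level from the open fork mouth into the fork (the way the wheel rolls in), x across the fork. Deck 320 mm wide and frame begin at y = 105 mm, tray up to 157 mm high; before that nothing is higher than 88 mm
- fork_mouth (a point): Middle of the fork's open mouth, on the trolley's y axis at y = -45 mm, 40 mm up; axes as the trolley's. The fork is two upright blue plates 4 mm thick, 27 mm apart inside, 20 to 62 mm above the table, flared lips to y = -57 mm. Each has a level slot 16 mm high, open in front, centred 40 mm up: the axle's height with the wheel on the table. The axle sticks 12 mm out each side
- seat (a point): Mean home place of the axle's centre: 45 mm past the fork mouth, 40 mm up, axes as the trolley's. The slots end at two steel stops set by jack screws; setting not measured, different each time: the axle meets the stops with its centre anywhere from y = -11 to +11 mm of here. They stand 25 N; 5 N or more seats the axle. Keeper arms: within 22 mm of the middle, clear of fingers on the axle ends
- keeper (a joint): Yellow spring keeper, an arm outside each plate, in rad: 0 is down (shut); it lifts to about 0.2 while the axle passes under its sloping noses and drops to 0 once the axle is home. It shifts with the stops; the axle starts to lift it about 33 mm before home, and a home axle has about 1.5 mm play. Lifting it takes about 5 N of push; the stops then feel hard
- old_wheel: bystander: worn wheel lying flat, 80 mm in diameter, 24 mm high; origin at the centre of its underside
- print_block: bystander: wooden printing block 85 x 85 mm with a handle on top, 67 mm high; origin at the centre of its underside
- grease_tin: bystander: closed green tin, 64 mm in diameter, 55 mm high; origin at the centre of its underside
- spanner: bystander: steel spanner 170 mm long lying flat; origin under its middle, x along it

How it is judged:
On the way, in this order (a step that is already met when the one before it is completed fails the run):
1. the wheel has rolled on its rim: the red mark has gone from the top to well below the hub (angle between wheel_mark's own z axis and vertical above 2.2 rad and height (world z) of wheel below 0.046 m), for 0.1 s.
2. the axle is pressed against the stops in the slots with at least 5 N and the keeper has dropped shut in front of it (y of wheel in the frame of trolley above -0.014 m and value of joint keeper below 0.03 rad and x of wheel in the frame of trolley between -0.005 and 0.005 m and height (world z) of wheel below 0.045 m and contact force between wheel and trolley above 5 N), for 0.1 s.
At the end, for the whole second after the job is handed in: The axle lies home in both slots behind the keeper (no more than 14 mm short of the mean home place, within 5 mm of the fork's middle, keeper shut to under 0.03 rad), the wheel stands on the table on its rim, its axle square to the fork within 0.2 rad, at rest and released (y of wheel in the frame of trolley above -0.014 m and value of joint keeper below 0.03 rad and x of wheel in the frame of trolley between -0.005 and 0.005 m and height (world z) of wheel below 0.045 m and angle between the x axis of wheel and the x axis of trolley, either way round below 0.2 rad and linear speed of wheel below 0.02 m/s); the robot touches nothing.
It fails at once if the wheel falls over or leans by more than about 23 degrees (angle between wheel's own x axis and vertical below 1.17 rad or angle between wheel's own x axis and vertical above 1.97 rad).
It fails at once if the wheel is lifted off the table by more than 8 mm (height (world z) of wheel above 0.048 m).
It fails at once if the wheel is rammed into the carriage with more than 25 N (contact force between wheel and trolley above 25 N).
It fails at once if a bystander is moved by more than 20 mm (distance of any of old_wheel, print_block, grease_tin, spanner from where it was at the start of the episode above 0.02 m).
It also fails if it takes over 45 s, if anything falls off the work surface, if the arm or the gripper's body presses on something with over 40 N, if the wrist force passes 120 N, or if a joint passes its speed limit or range.

## Working session

There is one attempt and no reset: what is moved stays moved. The work goes in short steps, Python scripts to look and compute and a shell command to move; the robot and the scene stay as the last step left them, time stands still between calls to the robot, and variables do not carry over. Pictures are saved under pics/ and viewed, at most 12 in all, crops included, and the job is handed in when it is done.

```bash
mkdir -p pics
python3 - <<'E'
from workcell import robot
import cv2
for n in ("top","scene"):
    p=robot.grab_frame(n); cv2.imwrite(f"pics/{n}0.png",p["image"])
    for q in ("wheel","trolley","wheel_mark","keeper","old_wheel","print_block","grease_tin","spanner"):
        print(n,q,[( [round(v,3) for v in d["at"]],round(d["confidence"],2)) for d in robot.look_for(p,q)[:2]])
s=robot.get_state();print(s["time"],s["eef_pos"],s["eef_rot"],s["gripper_width"])
E
```

```text
top wheel [([0.56, -0.205, 0.068], 0.85)]
top trolley [([0.563, -0.204, 0.079], 0.73), ([0.552, 0.357, 0.132], 0.63)]
top wheel_mark [([0.552, 0.357, 0.131], 0.74), ([0.561, -0.203, 0.079], 0.57)]
top keeper [([0.58, 0.174, 0.054], 0.64)]
top old_wheel [([0.731, -0.242, 0.026], 0.77)]
top print_block [([0.735, 0.025, 0.038], 0.78)]
top grease_tin [([0.742, -0.09, 0.057], 0.71)]
top spanner [([0.566, -0.399, 0.007], 0.9), ([0.73, -0.24, 0.022], 0.33)]
scene wheel [([0.568, -0.198, 0.053], 0.82)]
scene trolley [([0.594, 0.373, 0.137], 0.77)]
scene wheel_mark [([0.571, -0.192, 0.059], 0.98)]
scene keeper [([0.606, 0.17, 0.057], 0.63)]
scene old_wheel [([0.743, -0.233, 0.024], 0.83)]
scene print_block [([0.756, 0.036, 0.036], 0.86)]
scene grease_tin [([0.75, -0.075, 0.054], 0.92), ([0.6, 0.374, 0.134], 0.37)]
scene spanner [([0.562, -0.392, 0.006], 0.6)]
0.9 [0.20579456 0.48298472 0.20011569] [ 2.00040892e-01  9.79787549e-01 -5.99187634e-06  3.90968847e-06] 0.08520583981734044
```

View pics/top0.png

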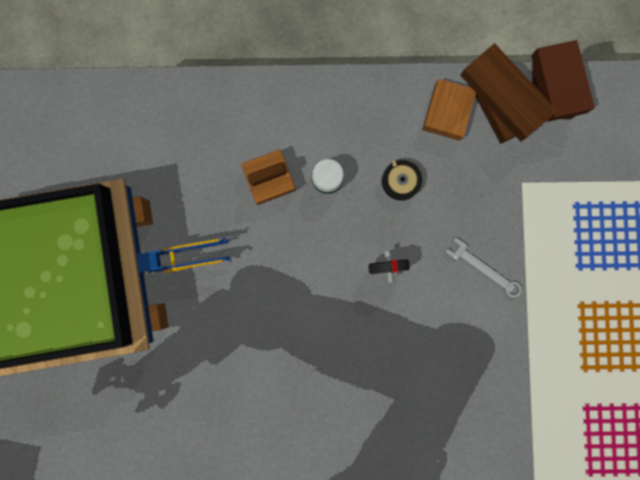

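View pics/scene0.png

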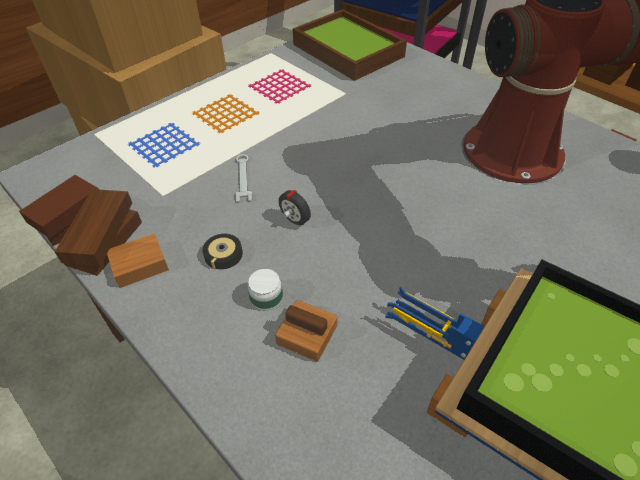

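```bash
cat > h.py <<'E'
from workcell import robot
import cv2, numpy as np
def H(p,z):  # plane z: (x,y,1)->pixel
    R=cv2.Rodrigues(np.array(p["rvec"],float))[0];t=np.array(p["tvec"],float).reshape(3)
    K=np.array([[p["fx"],0,p["cx"]],[0,p["fy"],p["cy"]],[0,0,1]])
    return K@np.column_stack([R[:,0],R[:,1],R[:,2]*z+t])
def ortho(p,z,x1,y1,w,h,s):  # image: right=-y, down=-x; top-left is (x1,y1), s m/px
    A=np.array([[0,-s,x1],[-s,0,y1],[0,0,1.]])
    M=H(p,z)@A
    return cv2.warpPerspective(p["image"],np.linalg.inv(M),(w,h),flags=cv2.INTER_CUBIC)
def grid(im,x1,y1,s,step=.02):
    h,w=im.shape[:2]
    for k in np.arange(-1,1,step):
        c=int((y1-k)/s);r=int((x1-k)/s)
        if 0<=c<w: cv2.line(im,(c,0),(c,6),(255,255,255),1);cv2.putText(im,f"{k*1000:.0f}",(c,18),0,.35,(255,255,255))
        if 0<=r<h: cv2.line(im,(0,r),(6,r),(255,255,255),1);cv2.putText(im,f"{k*1000:.0f}",(8,r+4),0,.35,(255,255,255))
    return im
E
python3 - <<'E'
from h import *
p=robot.grab_frame("top")
a=grid(ortho(p,.062,.64,.27,800,300,.0003),.64,.27,.0003)
b=grid(ortho(p,.046,.60,-.13,400,270,.0003),.60,-.13,.0003)
c=grid(ortho(p,.080,.60,-.13,400,270,.0003),.60,-.13,.0003)
cv2.imwrite("pics/o1.png",np.vstack([a,np.hstack([b,c])]))
R=cv2.Rodrigues(np.array(p["rvec"],float))[0];print("cam",-R.T@np.array(p["tvec"]).reshape(3))
E
```

```text
cam [ 0.53777472 -0.08084286  1.14107473]
```

View pics/o1.png

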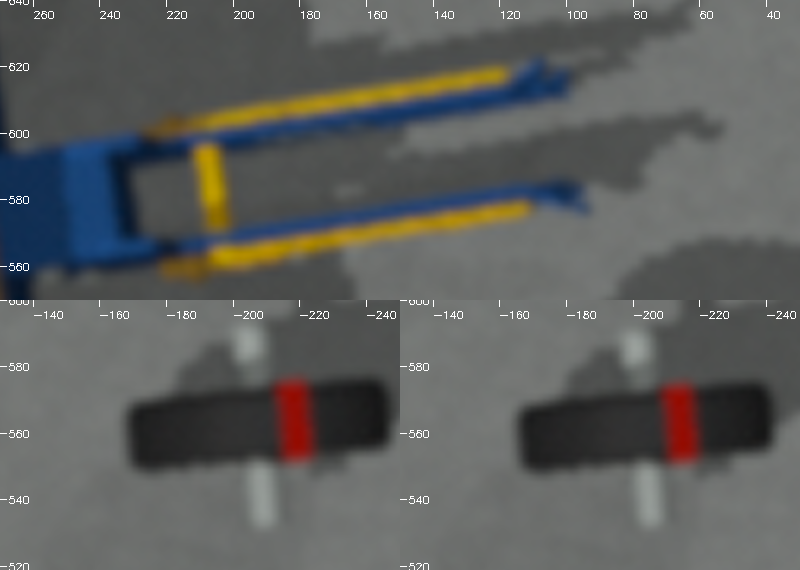

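Run:
```python
from h import *
p=robot.grab_frame("top")
s=.0003
def fit(pts):
    pts=np.array(pts)
    for _ in range(3):
        c=np.polyfit(pts[:,1],pts[:,0],1); r=abs(pts[:,0]-np.polyval(c,pts[:,1])); pts=pts[r<max(.0008,2*np.median(r))]
    return c,len(pts)
a=ortho(p,.062,.64,.27,800,300,s); hsv=cv2.cvtColor(a,cv2.COLOR_BGR2HSV)
blue=((hsv[...,0]>100)&(hsv[...,0]<125)&(hsv[...,1]>130)).astype(np.uint8)
E={"up+":[], "up-":[], "lo+":[], "lo-":[]}
for c in range(260,500):
    r=np.where(blue[:,c])[0]; y=.27-s*c
    mid=.64-.0003*0-0; m=(0.5977+.16*(.0972-y)); rm=(.64-m)/s
    u=r[r<rm]; l=r[r>rm]
    if len(u): E["up+"].append((.64-s*u.min(),y));E["up-"].append((.64-s*u.max(),y))
    if len(l): E["lo+"].append((.64-s*l.min(),y));E["lo-"].append((.64-s*l.max(),y))
for k,v in E.items():
    c,n=fit(v); print(k,n,np.degrees(np.arctan(c[0])),[round(np.polyval(c,y)*1000,1) for y in (.1,.15,.2)])
# lip ends
ys,xs=np.where(blue); 
for lo,hi in((40,130),(150,240)):
    k=(ys>lo)&(ys<hi)&(xs<620)&(xs>480); print("lip end y",.27-s*xs[k].max(), "x",.64-s*np.median(ys[k][xs[k]>xs[k].max()-15]))
b=ortho(p,.046,.60,-.13,400,270,s); g=b.max(2)
dark=((g<75)|((b[...,2]>100)&(b[...,1]<60))).astype(np.uint8)
dark=cv2.morphologyEx(dark,cv2.MORPH_OPEN,np.ones((15,15)))
n,L,st,ce=cv2.connectedComponentsWithStats(dark)
i=1+st[1:,4].argmax(); pts=np.argwhere(L==i)[:,::-1].astype(np.float32)
print("tyre",cv2.minAreaRect(pts),"x",.6-s*ce[i][1],"y",-.13-s*ce[i][0])
w=((b.min(2)>125)).astype(np.uint8); 
n,L,st,ce=cv2.connectedComponentsWithStats(w)
for i in range(1,n):
    if st[i,4]>150: print("white",st[i],.6-s*ce[i][1],-.13-s*ce[i][0])
```

```text
up+ 240 -9.11256882291259 [np.float64(616.1), np.float64(608.0), np.float64(600.0)]
up- 214 -7.642950925244256 [np.float64(611.2), np.float64(604.4), np.float64(597.7)]
lo+ 240 -9.008310855850986 [np.float64(586.5), np.float64(578.6), np.float64(570.6)]
lo- 240 -9.011561492886692 [np.float64(584.3), np.float64(576.4), np.float64(568.5)]
lip end y 0.10080000000000003 x 0.6148
lip end y 0.09750000000000003 x 0.5818
tyre ((201.2303924560547, 126.20819091796875), (79.10151672363281, 150.08258056640625), 83.2901611328125) x 0.5617122611023913 y -0.19079640845720616
white [233  23  29  37 797] 0.587686825595985 -0.2041180677540778
white [ 248  166   27   61 1326] 0.541168778280543 -0.20838597285067872
```

```bash
python3 -m crank '[[[25,-43,0],-8],[[50,-86,0],-16],[[75,-129,0],-24],[[100,-172,0],-32],[[120,-215,0],-40],[[145,-258,0],-48],[[165,-300,0],-56],[[190,-340,0],-62]]' 1
```

```text
time: 1.8
eef_pos: [0.3961, 0.1411, 0.2004]
eef_rot: [0.678, 0.735, 0.0, 0.0]
force: [1.5, 0.4, -0.2]
gripper_width: 0.0851
grasp_force: 0.0
```

```bash
python3 -m crank '[[[22,-44,0],0],[[44,-88,0],0],[[66,-132,0],0],[[88,-176,0],0],[[110,-220,0],0],[[132,-264,0],0],[[150,-308,0],0],[[166,-349,0],0]]' 1 && python3 -m crank '[[[0,0,-30],0],[[0,0,-60],0],[[0,0,-80],0],[[0,0,-80],0],[[0,0,-80],0],[[0,0,-80],0],[[0,0,-80],0],[[0,0,-80],0]]' 1
python3 - <<'E'
from h import *
a=robot.grab_frame("scene");b=robot.grab_frame("top")
A=cv2.resize(a["image"][120:270,210:380],None,fx=2.3,fy=2.3);B=cv2.resize(b["image"][190:340,310:480],None,fx=2.3,fy=2.3)
cv2.imwrite("pics/n1.png",np.hstack([A,B]));s=robot.get_state();print(s["q"])
E
```

```text
time: 2.6
eef_pos: [0.5624, -0.2083, 0.2]
eef_rot: [0.676, 0.737, 0.0, 0.0]
force: [0.1, 0.0, 0.6]
gripper_width: 0.0855
grasp_force: 0.0
time: 3.4
eef_pos: [0.5624, -0.2062, 0.1211]
eef_rot: [0.676, 0.737, 0.0, 0.001]
force: [-0.0, 0.1, -0.6]
gripper_width: 0.0855
grasp_force: 0.0
[-4.73509123e-01  4.80514226e-01 -8.11112627e-02  1.00822363e+00
 -4.97674132e-06  1.01129342e+00]
```

View pics/n1.png

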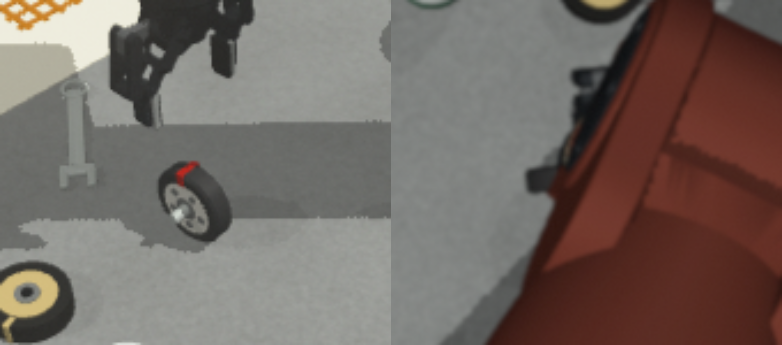

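```bash
python3 - <<'E'
from h import *
p=robot.grab_frame("scene")
K=np.array([[p["fx"],0,p["cx"]],[0,p["fy"],p["cy"]],[0,0,1]])
X=np.array([[.592,-.204,.04],[.602,-.204,.04],[.592,-.194,.04]])
print(cv2.projectPoints(X,np.array(p["rvec"],float),np.array(p["tvec"],float),K,None)[0].reshape(-1,2))
E
python3 -m crank '[[[0,0,-20],0],[[0,0,-40],0],[[0,0,-55],0],[[0,0,-70],0],[[0,0,-85],0],[[0,0,-95],0],[[0,0,-103],0],[[0,0,-103],0]]' 1
```

```text
[[284.80534066 215.29085243]
 [281.28834936 217.62780775]
 [287.90132542 217.66116267]]
time: 4.35
eef_pos: [0.5612, -0.2057, 0.0163]
eef_rot: [0.676, 0.737, -0.0, -0.001]
force: [0.9, 0.1, -0.6]
gripper_width: 0.0854
grasp_force: 0.0
```

```bash
python3 -m crank '[[[0,0,0],0],[[0,0,0],0],[[0,0,0],0],[[0,0,0],0],[[0,0,0],0],[[0,0,0],0],[[0,0,0],0],[[0,0,0],0]]' 0.6 40
python3 - <<'E'
from h import *
a=robot.grab_frame("scene")
cv2.imwrite("pics/n2.png",cv2.resize(a["image"][130:250,220:360],None,fx=4,fy=4))
E
```

```text
time: 5.15
eef_pos: [0.5618, -0.206, 0.0171]
eef_rot: [0.676, 0.737, -0.0, -0.0]
force: [0.3, -0.2, 0.9]
gripper_width: 0.0511
grasp_force: 0.0
```

View pics/n2.png

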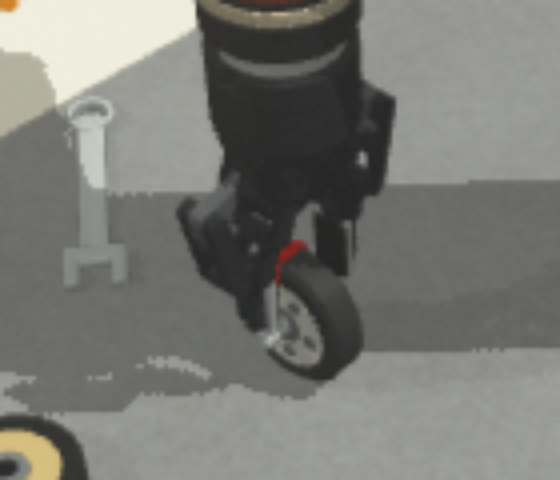

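Run:
```python
from h import *
p=robot.grab_frame("scene"); s=robot.get_state(); print(s["gripper_width"],s["grasp_force"],s["eef_pos"])
K=np.array([[p["fx"],0,p["cx"]],[0,p["fy"],p["cy"]],[0,0,1]])
f=6;x0,y0=245,170
raw=cv2.resize(p["image"][y0:y0+70,x0:x0+65],None,fx=f,fy=f,interpolation=cv2.INTER_CUBIC); im=raw.copy()
def P(X): return (cv2.projectPoints(np.array(X,float).reshape(-1,3),np.array(p["rvec"],float),np.array(p["tvec"],float),K,None)[0].reshape(-1,2)+.5-[x0,y0])*f
a=np.array([np.cos(np.radians(5.2)),np.sin(np.radians(5.2)),0]);h=np.array([-a[1],a[0],0]);c=np.array([.562,-.2065,.04])
t=np.linspace(0,2*np.pi,60)
for k,col in((.011,(0,255,0)),(-.011,(255,255,0))):
    pts=P([c+a*k+.04*(np.cos(u)*h+np.sin(u)*np.array([0,0,1])) for u in t])
    cv2.polylines(im,[pts.astype(np.int32)],True,col,1)
for k,col in((.03,(0,0,255)),(.011,(255,0,255)),(-.03,(0,255,255))): cv2.circle(im,tuple(P(c+a*k)[0].astype(int).tolist()),4,col,1)
cv2.imwrite("pics/n3.png",np.hstack([raw,im]))
```

```text
0.05147717641484756 0.0 [ 0.56176842 -0.20599093  0.0170806 ]
```

View pics/n3.png

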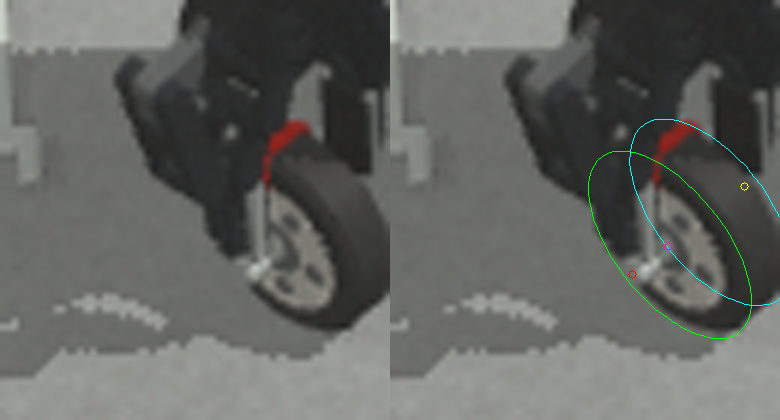

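```bash
python3 -m crank '[[[0,0,0],0],[[0,0,0],0],[[0,0,0],0],[[0,0,0],0],[[0,0,-2],0],[[0,0,-4],0],[[0,0,-7],0],[[0,0,-10],0]]' 1 && python3 -m crank '[[[0,0,-1],0],[[0,0,-2],0],[[0,0,-2],0],[[0,0,-2],0],[[0,0,-2],0],[[0,0,-2],0],[[0,0,-2],0],[[0,0,-2],0]]' 0.6 30
```

```text
time: 6.05
eef_pos: [0.5617, -0.206, 0.0068]
eef_rot: [0.676, 0.737, -0.0, -0.0]
force: [-0.4, 0.9, 0.8]
gripper_width: 0.0852
grasp_force: 0.0
time: 6.85
eef_pos: [0.5619, -0.2061, 0.0053]
eef_rot: [0.676, 0.737, 0.0, 0.0]
force: [-0.4, 0.1, 4.0]
gripper_width: 0.0582
grasp_force: 31.9
```

Run:
```python
from h import *
p=robot.grab_frame("scene")
cv2.imwrite("pics/n4.png",cv2.resize(p["image"][150:240,235:325],None,fx=6,fy=6,interpolation=cv2.INTER_CUBIC))
```

```text
(no output)
```

View pics/n4.png

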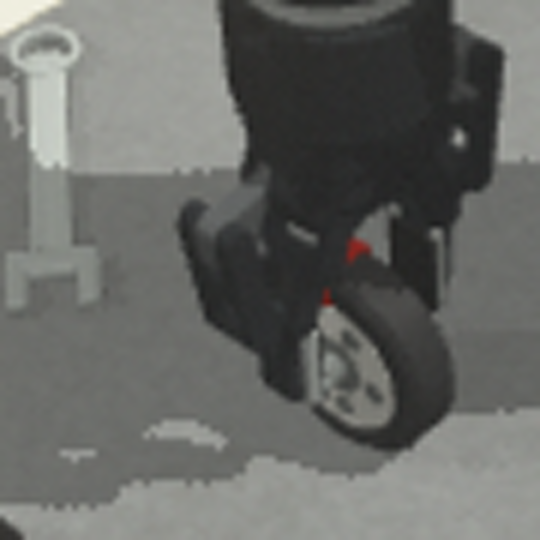

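Run:
```python
import numpy as np
from scipy.interpolate import CubicHermiteSpline as C
f=C([-.206,.03],[.562,.610],[-np.tan(np.radians(5)),-np.tan(np.radians(9))])
u=np.linspace(0,1,33); s=u+0*u; y=-.206+.236*s
for k in range(4):
    i=8*k;print([[round((f(y[j])-f(y[i]))*1000,1),round((y[j]-y[i])*1000,1),0,round(-np.degrees(np.arctan(f(y[j],1))-np.arctan(f(y[i],1))),1)] for j in range(i+1,i+9)])
```

```text
[[np.float64(-0.4), np.float64(7.4), 0, np.float64(-3.3)], [np.float64(-0.5), np.float64(14.8), 0, np.float64(-6.3)], [np.float64(-0.1), np.float64(22.1), 0, np.float64(-9.1)], [np.float64(0.6), np.float64(29.5), 0, np.float64(-11.7)], [np.float64(1.6), np.float64(36.9), 0, np.float64(-14.1)], [np.float64(2.9), np.float64(44.2), 0, np.float64(-16.2)], [np.float64(4.5), np.float64(51.6), 0, np.float64(-18.0)], [np.float64(6.3), np.float64(59.0), 0, np.float64(-19.7)]]
[[np.float64(2.0), np.float64(7.4), 0, np.float64(-1.4)], [np.float64(4.2), np.float64(14.8), 0, np.float64(-2.6)], [np.float64(6.6), np.float64(22.1), 0, np.float64(-3.6)], [np.float64(9.1), np.float64(29.5), 0, np.float64(-4.3)], [np.float64(11.7), np.float64(36.9), 0, np.float64(-4.9)], [np.float64(14.3), np.float64(44.2), 0, np.float64(-5.3)], [np.float64(17.0), np.float64(51.6), 0, np.float64(-5.5)], [np.float64(19.7), np.float64(59.0), 0, np.float64(-5.5)]]
[[np.float64(2.7), np.float64(7.4), 0, np.float64(0.2)], [np.float64(5.3), np.float64(14.7), 0, np.float64(0.6)], [np.float64(7.9), np.float64(22.1), 0, np.float64(1.2)], [np.float64(10.4), np.float64(29.5), 0, np.float64(2.0)], [np.float64(12.7), np.float64(36.9), 0, np.float64(3.0)], [np.float64(14.9), np.float64(44.3), 0, np.float64(4.3)], [np.float64(16.9), np.float64(51.6), 0, np.float64(5.7)], [np.float64(18.7), np.float64(59.0), 0, np.float64(7.4)]]
[[np.float64(1.5), np.float64(7.4), 0, np.float64(1.9)], [np.float64(2.8), np.float64(14.7), 0, np.float64(4.1)], [np.float64(3.8), np.float64(22.1), 0, np.float64(6.4)], [np.float64(4.4), np.float64(29.5), 0, np.float64(9.1)], [np.float64(4.7), np.float64(36.9), 0, np.float64(11.9)], [np.float64(4.7), np.float64(44.3), 0, np.float64(15.0)], [np.float64(4.2), np.float64(51.6), 0, np.float64(18.3)], [np.float64(3.2), np.float64(59.0), 0, np.float64(21.8)]]
```

```bash
python3 -m crank '[[[-0.4,7.4,0],-3.3],[[-0.5,14.8,0],-6.3],[[-0.1,22.1,0],-9.1],[[0.6,29.5,0],-11.7],[[1.6,36.9,0],-14.1],[[2.9,44.2,0],-16.2],[[4.5,51.6,0],-18],[[6.3,59,0],-19.7]]'
python3 - <<'E'
from h import *
p=robot.grab_frame("scene")
for q in("wheel","wheel_mark"): print(q,[(np.round(d["at"],3),round(d["confidence"],2)) for d in robot.look_for(p,q)[:2]])
cv2.imwrite("pics/n5.png",cv2.resize(p["image"][150:270,235:375],None,fx=4,fy=4,interpolation=cv2.INTER_CUBIC))
E
```

```text
time: 7.7
eef_pos: [0.5684, -0.1468, 0.0053]
eef_rot: [0.793, 0.61, 0.0, 0.0]
force: [1.1, 0.1, 3.9]
gripper_width: 0.0583
grasp_force: 31.9
wheel [(array([ 0.575, -0.132,  0.056]), 0.74)]
wheel_mark [(array([ 0.576, -0.127,  0.06 ]), 0.66), (array([ 0.574, -0.133,  0.056]), 0.46)]
```

View pics/n5.png

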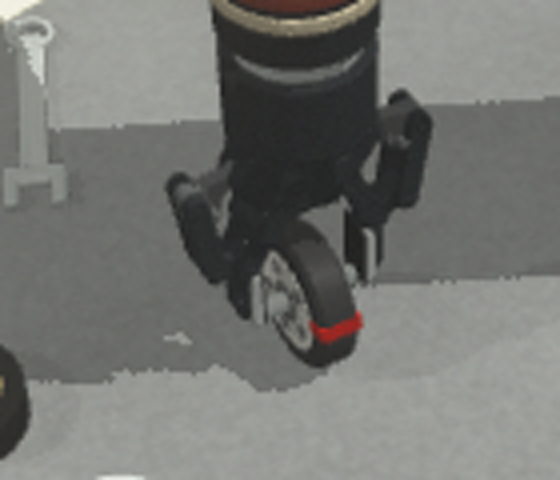

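The mark has gone forward and down to (335,325), so the wheel is rolling upright in the grip; continuing.

```bash
python3 -m crank '[[[2,7.4,0],-1.4],[[4.2,14.8,0],-2.6],[[6.6,22.1,0],-3.6],[[9.1,29.5,0],-4.3],[[11.7,36.9,0],-4.9],[[14.3,44.2,0],-5.3],[[17,51.6,0],-5.5],[[19.7,59,0],-5.5]]' && python3 -m crank '[[[2.7,7.4,0],0.2],[[5.3,14.7,0],0.6],[[7.9,22.1,0],1.2],[[10.4,29.5,0],2],[[12.7,36.9,0],3],[[14.9,44.3,0],4.3],[[16.9,51.6,0],5.7],[[18.7,59,0],7.4]]' && python3 -m crank '[[[1.5,7.4,0],1.9],[[2.8,14.7,0],4.1],[[3.8,22.1,0],6.4],[[4.4,29.5,0],9.1],[[4.7,36.9,0],11.9],[[4.7,44.3,0],15],[[4.2,51.6,0],18.3],[[3.2,59,0],21.8]]'
python3 - <<'E'
from h import *
p=robot.grab_frame("scene");t=robot.grab_frame("top")
A=cv2.resize(p["image"][230:360,320:480],None,fx=4,fy=4,interpolation=cv2.INTER_CUBIC)
B=grid(ortho(t,.062,.66,.20,400,520,.0003),.66,.20,.0003)
cv2.imwrite("pics/n6.png",np.hstack([A[:,:400],B]))
E
```

```text
time: 8.65
eef_pos: [0.5879, -0.0879, 0.0052]
eef_rot: [0.82, 0.572, -0.0, 0.0]
force: [-0.4, -1.0, 5.6]
gripper_width: 0.0584
grasp_force: 32.0
time: 9.45
eef_pos: [0.6066, -0.0289, 0.0052]
eef_rot: [0.782, 0.624, -0.0, 0.0]
force: [-1.0, 0.0, 6.0]
gripper_width: 0.0579
grasp_force: 32.1
time: 10.25
eef_pos: [0.6098, 0.03, 0.0052]
eef_rot: [0.649, 0.761, -0.0, 0.0]
force: [-1.6, -0.9, 5.2]
gripper_width: 0.0583
grasp_force: 32.0
```

View pics/n6.png

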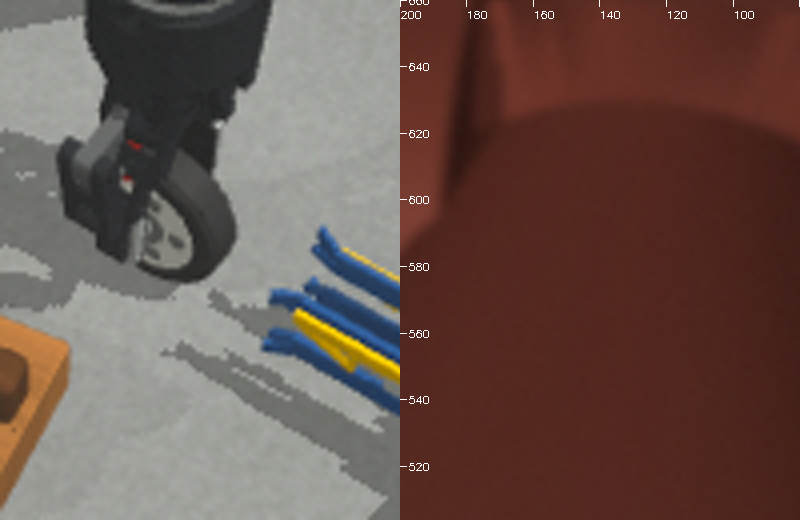

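```bash
python3 -m crank '[[[-0.8,5,0],0],[[-1.6,10,0],0],[[-2.4,15,0],0],[[-3.2,20,0],0],[[-4,25,0],0],[[-4.7,30,0],0],[[-5.5,35,0],0],[[-6.3,40,0],0]]' && python3 -m crank '[[[-0.5,3,0],0],[[-1,6,0],0],[[-1.4,9,0],0],[[-1.9,12,0],0],[[-2.4,15,0],0],[[-2.8,18,0],0],[[-2.8,18,0],0],[[-2.8,18,0],0]]'
```

```text
time: 11.15
eef_pos: [0.6033, 0.0699, 0.0052]
eef_rot: [0.65, 0.76, -0.0, -0.0]
force: [-1.5, -0.7, 6.6]
gripper_width: 0.0581
grasp_force: 32.1
time: 11.95
eef_pos: [0.6003, 0.0879, 0.0052]
eef_rot: [0.65, 0.76, -0.0, -0.0]
force: [-1.4, 1.2, 5.8]
gripper_width: 0.0583
grasp_force: 32.2
```

```bash
python3 -m crank '[[[-0.5,3,0],0],[[-1,6,0],0],[[-1.4,9,0],0],[[-1.9,12,0],0],[[-2.4,15,0],0],[[-2.8,18,0],0],[[-2.8,18,0],0],[[-2.8,18,0],0]]' && python3 -m crank '[[[-0.3,2,0],0],[[-0.6,4,0],0],[[-0.9,6,0],0],[[-1.3,8,0],0],[[-1.6,10,0],0],[[-1.6,10,0],0],[[-1.6,10,0],0],[[-1.6,10,0],0]]'
```

```text
time: 12.75
eef_pos: [0.5974, 0.1059, 0.0052]
eef_rot: [0.65, 0.76, -0.0, -0.0]
force: [-1.8, 0.8, 7.6]
gripper_width: 0.0582
grasp_force: 32.2
time: 13.55
eef_pos: [0.5957, 0.1159, 0.0052]
eef_rot: [0.65, 0.76, -0.0, -0.0]
force: [-1.6, -0.5, 6.8]
gripper_width: 0.0581
grasp_force: 32.2
```

```bash
python3 -m crank '[[[-0.3,2,0],0],[[-0.6,4,0],0],[[-0.9,6,0],0],[[-1.3,8,0],0],[[-1.6,10,0],0],[[-1.6,10,0],0],[[-1.6,10,0],0],[[-1.6,10,0],0]]' && python3 -m crank '[[[-0.2,1,0],0],[[-0.3,2,0],0],[[-0.5,3,0],0],[[-0.6,4,0],0],[[-0.8,5,0],0],[[-0.9,6,0],0],[[-0.9,6,0],0],[[-0.9,6,0],0]]'
```

```text
time: 14.35
eef_pos: [0.5941, 0.1259, 0.0052]
eef_rot: [0.65, 0.76, -0.0, -0.0]
force: [-2.0, -0.1, 7.5]
gripper_width: 0.0583
grasp_force: 32.2
time: 15.15
eef_pos: [0.5932, 0.1314, 0.0052]
eef_rot: [0.65, 0.76, -0.001, -0.0]
force: [-2.5, -1.6, 6.2]
gripper_width: 0.0583
grasp_force: 32.3
```

```bash
for i in 1; do python3 -m crank '[[[-0.2,1,0],0],[[-0.3,2,0],0],[[-0.5,3,0],0],[[-0.6,4,0],0],[[-0.8,5,0],0],[[-0.9,6,0],0],[[-0.9,6,0],0],[[-0.9,6,0],0]]' ; done; python3 -m crank '[[[-0.2,1,0],0],[[-0.3,2,0],0],[[-0.5,3,0],0],[[-0.6,4,0],0],[[-0.8,5,0],0],[[-0.8,5,0],0],[[-0.8,5,0],0],[[-0.8,5,0],0]]'
```

```text
time: 15.95
eef_pos: [0.5922, 0.1373, 0.0051]
eef_rot: [0.65, 0.76, -0.001, -0.0]
force: [-2.1, -2.5, 7.4]
gripper_width: 0.0582
grasp_force: 32.3
time: 16.75
eef_pos: [0.5914, 0.1421, 0.0051]
eef_rot: [0.65, 0.76, -0.001, -0.0]
force: [-1.9, -2.3, 7.5]
gripper_width: 0.0583
grasp_force: 32.3
```

```bash
python3 -m crank '[[[-0.2,1,0],0],[[-0.3,2,0],0],[[-0.5,3,0],0],[[-0.6,4,0],0],[[-0.8,5,0],0],[[-0.8,5,0],0],[[-0.8,5,0],0],[[-0.8,5,0],0]]'
python3 - <<'E'
from h import *
p=robot.grab_frame("scene")
for q in("keeper","wheel"): print(q,[(np.round(d["at"],3),round(d["confidence"],2)) for d in robot.look_for(p,q)[:2]])
cv2.imwrite("pics/n7.png",cv2.resize(p["image"][230:350,370:530],None,fx=5,fy=5,interpolation=cv2.INTER_CUBIC))
E
```

```text
time: 17.55
eef_pos: [0.5906, 0.1473, 0.0051]
eef_rot: [0.65, 0.76, -0.001, -0.0]
force: [-1.5, -1.5, 7.7]
gripper_width: 0.0581
grasp_force: 32.3
keeper [(array([0.605, 0.19 , 0.054]), 0.56)]
wheel [(array([0.588, 0.17 , 0.067]), 0.82)]
```

View pics/n7.png

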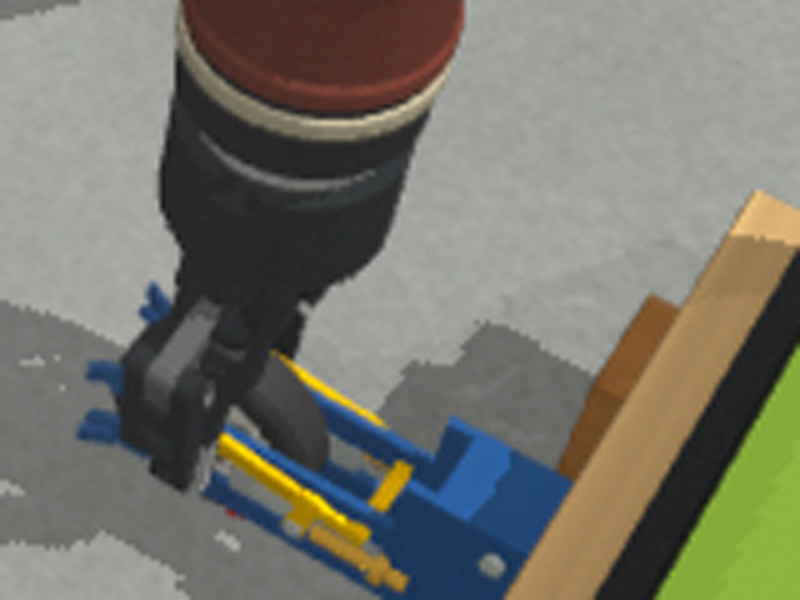

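The wheel is in the fork, with the tyre between the plates at (290,420) and the finger outside the near plate. I'll go on slowly to the stops.

```bash
python3 -m crank '[[[-0.2,1,0],0],[[-0.3,2,0],0],[[-0.5,3,0],0],[[-0.6,4,0],0],[[-0.6,4,0],0],[[-0.6,4,0],0],[[-0.6,4,0],0],[[-0.6,4,0],0]]'
```

```text
time: 18.5
eef_pos: [0.5899, 0.1516, 0.0051]
eef_rot: [0.65, 0.76, -0.001, -0.0]
force: [-3.2, -1.4, 7.4]
gripper_width: 0.0583
grasp_force: 32.3
```

```bash
python3 -m crank '[[[-0.2,1,0],0],[[-0.3,2,0],0],[[-0.5,3,0],0],[[-0.5,3,0],0],[[-0.5,3,0],0],[[-0.5,3,0],0],[[-0.5,3,0],0],[[-0.5,3,0],0]]'
```

```text
time: 19.3
eef_pos: [0.5893, 0.1551, 0.0052]
eef_rot: [0.65, 0.76, -0.0, -0.001]
force: [-2.5, 1.5, 7.2]
gripper_width: 0.0581
grasp_force: 32.3
```

```bash
python3 -m crank '[[[-0.1,0.5,0],0],[[-0.2,1,0],0],[[-0.2,1.5,0],0],[[-0.3,2,0],0],[[-0.3,2,0],0],[[-0.3,2,0],0],[[-0.3,2,0],0],[[-0.3,2,0],0]]'
```

```text
time: 20.1
eef_pos: [0.5891, 0.1566, 0.0052]
eef_rot: [0.65, 0.76, -0.001, -0.0]
force: [-3.1, 0.1, 8.3]
gripper_width: 0.0579
grasp_force: 32.3
```

```bash
python3 -m crank '[[[-0.1,0.5,0],0],[[-0.2,1,0],0],[[-0.2,1.5,0],0],[[-0.3,2,0],0],[[-0.3,2,0],0],[[-0.3,2,0],0],[[-0.3,2,0],0],[[-0.3,2,0],0]]'
```

```text
time: 20.9
eef_pos: [0.589, 0.1575, 0.0052]
eef_rot: [0.65, 0.76, -0.001, 0.0]
force: [-1.7, -6.2, 7.7]
gripper_width: 0.0582
grasp_force: 32.3
```

```bash
python3 -m crank '[[[-0.1,0.5,0],0],[[-0.2,1,0],0],[[-0.2,1.5,0],0],[[-0.2,1.5,0],0],[[-0.2,1.5,0],0],[[-0.2,1.5,0],0],[[-0.2,1.5,0],0],[[-0.2,1.5,0],0]]'
```

```text
time: 21.7
eef_pos: [0.5889, 0.1576, 0.0051]
eef_rot: [0.65, 0.76, -0.002, 0.001]
force: [-1.9, -11.6, 8.2]
gripper_width: 0.0582
grasp_force: 32.4
```

```bash
python3 -m crank '[[[0.2,-1.5,0],0],[[0.4,-2.8,0],0],[[0.4,-2.8,0],0],[[0.4,-2.8,0],0],[[0.4,-2.8,0],0],[[0.4,-2.8,0],0],[[0.4,-2.8,0],0],[[0.4,-2.8,0],0]]' && python3 -m crank '[[[0,0,0],0],[[0,0,0],0],[[0,0,0],0],[[0,0,0],0],[[0,0,0],0],[[0,0,0],0],[[0,0,0],0],[[0,0,0],0]]' 1 && python3 -m crank '[[[0,0,10],0],[[0,0,20],0],[[0,0,40],0],[[0,0,70],0],[[0,0,100],0],[[0,-40,130],0],[[0,-80,150],0],[[0,-120,160],0]]' 1 && python3 -m crank '[[[-40,-30,0],0],[[-80,-60,0],0],[[-120,-90,0],0],[[-160,-120,0],0],[[-200,-150,0],0],[[-220,-180,0],0],[[-220,-200,0],0],[[-220,-200,0],0]]' 1
python3 - <<'E'
from h import *
t=robot.grab_frame("top");p=robot.grab_frame("scene")
for q in("keeper","wheel"): print(q,[[(np.round(d["at"],3),round(d["confidence"],2)) for d in robot.look_for(x,q)[:2]] for x in(t,p)])
for q in("old_wheel","print_block","grease_tin","spanner"): print(q,[(np.round(d["at"],3)) for d in robot.look_for(t,q)[:1]])
A=cv2.resize(p["image"][270:370,375:508],None,fx=3,fy=3,interpolation=cv2.INTER_CUBIC)
B=grid(ortho(t,.062,.64,.27,400,300,.0006),.64,.27,.0006)
cv2.imwrite("pics/n8.png",np.hstack([A,B]))
E
```

```text
time: 22.5
eef_pos: [0.5891, 0.1572, 0.0052]
eef_rot: [0.65, 0.76, -0.001, -0.0]
force: [-3.4, -1.7, 8.7]
gripper_width: 0.058
grasp_force: 32.3
time: 23.3
eef_pos: [0.5897, 0.1577, 0.0051]
eef_rot: [0.65, 0.76, -0.0, 0.0]
force: [0.1, 0.5, 0.0]
gripper_width: 0.0853
grasp_force: 0.0
time: 24.1
eef_pos: [0.5909, 0.0366, 0.1686]
eef_rot: [0.65, 0.76, 0.001, 0.002]
force: [0.2, -0.7, 0.4]
gripper_width: 0.0856
grasp_force: 0.0
time: 24.9
eef_pos: [0.3699, -0.1647, 0.1664]
eef_rot: [0.651, 0.759, -0.0, 0.002]
force: [0.1, 0.3, -0.5]
gripper_width: 0.0857
grasp_force: 0.0
keeper [[(array([ 0.728, -0.242,  0.024]), 0.68), (array([0.582, 0.175, 0.053]), 0.6)], [(array([0.606, 0.176, 0.055]), 0.75)]]
wheel [[(array([0.583, 0.15 , 0.07 ]), 0.95)], [(array([0.593, 0.162, 0.07 ]), 0.83)]]
old_wheel [array([ 0.734, -0.243,  0.02 ])]
print_block [array([0.739, 0.024, 0.038])]
grease_tin [array([ 0.738, -0.091,  0.058])]
spanner [array([ 0.563, -0.397,  0.008])]
```

View pics/n8.png

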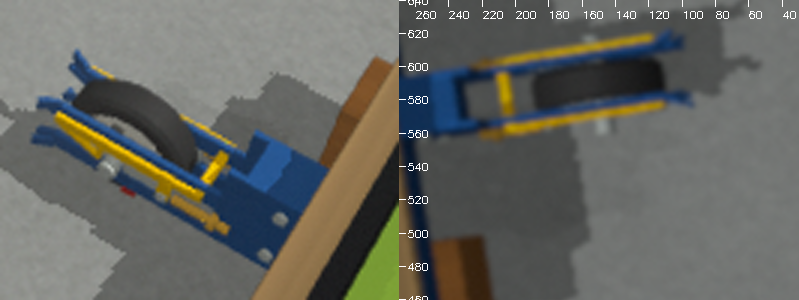

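Run:
```python
from h import *
def m(im):
    h=cv2.cvtColor(im,cv2.COLOR_BGR2HSV)[270:370,375:508]
    k=((h[...,0]>20)&(h[...,0]<32)&(h[...,1]>170)&(h[...,2]>110)); y,x=np.where(k)
    return k.sum(),x.min(),y[x<x.min()+6].mean().round(2),[round(float(y[(x==c)].max()),1) if (x==c).any() else None for c in range(18,62,4)],[round(float(y[(x==c)&(y>30)].min()),1) if ((x==c)&(y>30)).any() else None for c in range(18,62,4)]
print(m(cv2.imread("pics/scene0.png")));print(m(robot.grab_frame("scene")["image"]))
```

```text
(np.int64(344), np.int64(18), np.float64(40.2), [39.0, 43.0, 47.0, 50.0, 50.0, 51.0, 54.0, 56.0, 58.0, 64.0, 62.0], [39.0, 39.0, 41.0, 43.0, 45.0, 48.0, 50.0, 52.0, 55.0, 35.0, 37.0])
(np.int64(329), np.int64(18), np.float64(40.2), [39.0, 43.0, 47.0, 50.0, 50.0, 51.0, 54.0, 56.0, 58.0, 64.0, 67.0], [39.0, 39.0, 41.0, 43.0, 45.0, 48.0, 50.0, 52.0, 55.0, 57.0, 59.0])
```

The keeper's yellow outline is the same, pixel for pixel, as when it was shut at the start, so it has dropped shut in front of the axle. I'm handing in.

```bash
python3 -c "
from workcell import robot
print(robot.sign_off())"
```

```text
the job is handed in; nothing more can be done
None
```

The wheel was rolled into the fork and pressed against the stops with about 12 N; the keeper shut in front of the axle, the wheel was released upright, the bystanders show no movement beyond measuring error, and the job was handed in at about 25 s (no verdict was returned).

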